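Slide the tall bottle back into its brick recess

ROBOT

A 6-joint arm with a two-finger parallel gripper is mounted at the origin on the work surface. World frame = base frame: x ahead of the robot, y to its left, z up, the work surface at z = 0. Lengths are in m, angles in rad, forces in N, time in s.
With the tool pointing down it reaches from about 0.375 to 0.975 m from the base axis. Payload 3.8 kg.
Tool frame: the origin (TCP) lies midway between the tips of the shut fingers; the grasp point (between the pads) lies 19 mm behind it; z points along the fingers, y is the line along which they close (so a half turn about z gives the same grasp; the last joint's range is limited). The gripper opens to 85 mm and grips with 20 to 120 N. Pads are 22 mm wide; open, the fingers measure 114 mm over their backs; the gripper's body (76 mm by 85 mm) begins 54 mm behind the grasp point. The pads swing forward as they close: fully open they stand 13 mm farther back than shut.
Start: joints at [-1.325, 0.264, 1.604, -0, 1.274, -0.037], TCP at [0.188, -0.648, 0.209] pointing down, gripper open.
Joint ranges: [-2.63, 2.63], [-0.94, 2.18], [0.31, 2.57], [-1.31, 4.45], [0, 2.66], [-2.55, 2.55]. Speed limits (rad/s): [2.57, 2.57, 3.14, 3.14, 3.14, 3.14].

INTERFACE

Orientations are given as a rotation vector (axis times angle).
In Python, from workcell import bot gives the robot as it stands.
- The arm moves only by the tool jog_arm, never from a script. Its argument "motion" is a list of rows, each a list of 5 numbers: the opening, from -1 (shut) to 1 (fully open), then the shift along the tool's x, y, z in mm, then the turn about the tool's z in degrees. In form: [[claw, x, y, z, twist], ...]. A call has 1 to 10 rows; each row shifts and turns the commanded pose from where the row before left it, along the tool's axes as they then stand; what a row does not reach is not made up. A row lasts 1/12 s, in which the tool goes at most 41.7 mm and 7.16 degrees, less where a joint would pass 70% of its speed; a pose out of reach is approached as far as the arm can. A call with a gripper value outside its range is refused whole. The fingers move at their own pace and stop on an object; "force" is the grip in N (left out, the last holds). Time passes only in rows, so rows that do not move let the fingers close. It gives the time, the measured TCP pose, the force, the opening and the grip force at its end, in the units of the state.
- bot.read_state(): the state, without advancing time (a new reading comes with each control period).
- bot.read_camera(name): name is "scene" or "top"; returns (picture, depth): 384x512x3 uint8, red, green, blue; 384x512 float32, m along the optical axis (not along the pixel's ray), 0 where there is no reading.
- bot.get_calibration(name): a dict with "vfov" (degrees; the focal length in pixels is half the picture's height over the tangent of half this angle, whatever the lens; pixels are square), "cx", "cy" (the principal point, pixels), "rvec" (rotation vector, rad) and "tvec" (3), from world to camera coordinates, as OpenCV has them. Camera axes: x right, y down, z forward; pixel columns grow to the right and rows downward; lengths in m; the calibration is good to about 2 mm. A picture is of the moment at which its call begins. get_calibration takes no time and is no camera call.
- bot.finish_job(): hands the job in; it is judged then, once.
The state is a dict: "time": time; "q": joint angles; "joint_vel": joint speeds; "joint_torque": joint torques, N m; "tool_pos": TCP position; "tcp_rot": TCP orientation; "wrist_force": force on the tool from outside, world axes, zero at the start; "torque": the same for the moment, N m; "width": opening from 0.0 (shut) to 1.0 (fully open); "grip_force": force on a finger pad.
Only numpy, scipy, OpenCV 4.12 (cv2) and the standard library are available. Lean on these libraries where they do the work, as an engineer would, in place of code of your own. Each camera call takes 0.05 s, during which the arm holds its last target. There are 200 camera calls.

TASK

The tall shampoo bottle has been left standing out in the middle of the bath ledge, where it gets knocked over. Put it away: push it sideways with your fingertips, low on its body so that it slides upright without tipping, into the recess in the side row of bricks, until it stands against the set-back brick at the rear of that recess. Only push it steadily: do not take it between the fingers, lift it or knock it along, and leave everything else on the ledge where it is.

Things in the scene. Friction and masses are not known exactly. Their poses are not given: they have to be found in the camera images.
- bottle: tall white shampoo bottle, loose, 0.2 to 0.45 kg, upright in mid-ledge: round, 56 mm across up to 150 mm, then a shoulder and a grey cap 33 mm across; 215 mm tall, so lean the tool back, away from it. Origin: centre of its underside; z up its axis. Pushed below 35 mm height it slides, above about 60 mm it may tip. Two fingers side by side, 35 mm apart, keep it from rolling off sideways.
- recess_brick (a point): the brick set back 48 mm in the left or right side row (left if its y is positive), leaving the only recess, 112 mm wide, open above and to mid-ledge, between bricks 70 mm high. Point: centre of this brick's underside, on the ledge; x ahead along the row, y left along the 225 mm brick. Its inner end, the recess's rear face, is 112.5 mm from the point towards mid-ledge; the bottle's axis 140.5 mm when home.
- lota: steel lota (round-bellied water pot), 96 mm across, 98 mm high, in front of the back row of bricks, right; origin: centre of its underside. To be left alone.
- mug: green plastic mug, 84 mm across, 95 mm high, with its handle at its +y, in front of the back row of bricks; origin: centre of its underside. To be left alone.
- comb: wooden comb lying flat, left, on the robot's side of the ledge, 160 by 40 mm, 9 mm thick, long along its x; origin: centre of its underside. To be left alone.
- pumice: grey pumice stone, right, on the robot's side of the ledge, 85 by 55 mm, 30 mm high; origin: centre of its underside. To be left alone.
- soap_box: round translucent blue soap box with a ribbed twist lid, 98 mm across, 48 mm high, in front of the back row of bricks; origin: centre of its underside. To be left alone.
- oil_jar: small amber jar with a black cap, 54 mm across, 75 mm high, standing on top of the left row of bricks; origin: centre of its underside. To be left alone.
- scrub_brush: wooden scrubbing brush, bristles down, 55 by 130 mm, 40 mm high, on top of the right row of bricks; origin: centre of its underside. To be left alone.

How it is judged:
By the outcome, as a careful person would: the job done as asked, in the order asked, and still so for the second after the job is handed in, with the robot touching nothing.
It also fails if it takes over 62 s, if anything falls off the work surface, if the arm or the gripper's body presses on something with over 40 N, if the wrist force passes 120 N, or if a joint passes its speed limit or range.

## Working session

There is one attempt and no reset: what is moved stays moved. The work goes in short steps, Python scripts to look and compute and a tool call to move; the robot and the scene stay as the last step left them, time stands still between calls to the robot, and variables do not carry over. Pictures are saved under pics/ and viewed, at most 10 in all, crops included, and the job is handed in when it is done.

Besides the shell and the picture viewer there is one more tool, called after "Emit:" in YAML: its name, and indented under it one key for each argument. jog_arm: Moves the arm, as the interface text tells. Its arguments: {"type":"object","properties":{"motion":{"type":"array"},"force":{"type":"number"}},"required":["motion"]}

```bash
mkdir -p pics
cat > h.py <<'E'
import numpy as np, cv2
from workcell import bot
from scipy.spatial.transform import Rotation as R
def cal(n):
    c=bot.get_calibration(n); f=192/np.tan(np.radians(c["vfov"])/2)
    return f,c["cx"],c["cy"],R.from_rotvec(np.ravel(c["rvec"])).as_matrix(),np.ravel(c["tvec"])
def cloud(n,d):
    f,cx,cy,Rm,t=cal(n); v,u=np.mgrid[:d.shape[0],:d.shape[1]]
    P=np.stack([(u-cx)/f*d,(v-cy)/f*d,d],-1); return (P-t)@Rm
def ray(n,u,v,z):
    f,cx,cy,Rm,t=cal(n); o=-Rm.T@t; r=Rm.T@np.array([(u-cx)/f,(v-cy)/f,1]); return o+r*(z-o[2])/r[2]
E
python3 - <<'E'
from h import *
for n in("scene","top"):
    p,d=bot.read_camera(n); cv2.imwrite(f"pics/{n}.png",p[...,::-1]); np.savez(f"{n}.npz",p=p,d=d)
    f,cx,cy,Rm,t=cal(n); print(n,f,cx,cy,-Rm.T@t,Rm.round(2).tolist(),bot.get_calibration(n).keys())
print(bot.read_state())
E
```

```text
scene 377.125597637331 253.587433462813 193.2387051882022 [1.07355571 0.50737507 1.11486368] [[-0.7, 0.71, 0.01], [0.58, 0.58, -0.57], [-0.41, -0.4, -0.82]] dict_keys(['vfov', 'cx', 'cy', 'rvec', 'tvec'])
top 404.72781874281526 255.34264137642828 187.46683878110517 [0.4002895  0.03970629 1.207313  ] [[-0.02, -1.0, 0.0], [-0.99, 0.02, -0.15], [0.15, -0.01, -0.99]] dict_keys(['vfov', 'cx', 'cy', 'rvec', 'tvec'])
{'time': 0.1, 'q': array([-1.32490039e+00,  2.64678783e-01,  1.60525939e+00,  8.47041512e-06,
        1.27371828e+00, -3.69088495e-02]), 'joint_vel': array([-1.06965292e-04, -1.37022512e-03, -3.09557363e-03, -1.24579357e-03,
        5.19668782e-04,  4.56632757e-05]), 'joint_torque': array([ 4.82798387e-04, -5.16704786e+01, -3.68589592e+01, -1.77372913e-04,
        6.31852046e-03, -1.20550882e-05]), 'tool_pos': array([ 0.18817826, -0.64748703,  0.20787408]), 'tcp_rot': array([-3.10820509e+00, -4.42456574e-01,  3.25270154e-04]), 'wrist_force': array([0.60654659, 0.30920328, 0.00390036]), 'torque': array([ 0.02740084,  0.03628536, -0.05309836]), 'grip_force': 0.0, 'width': 1.003090410896065}
```

View pics/scene.png

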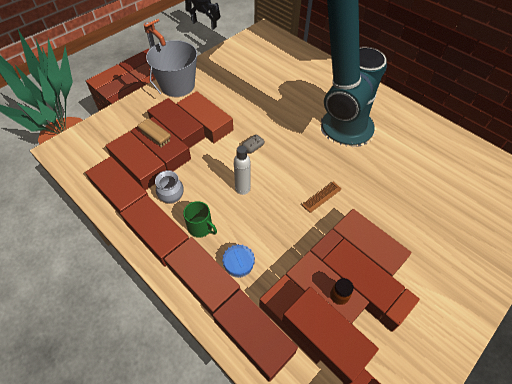

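View pics/top.png

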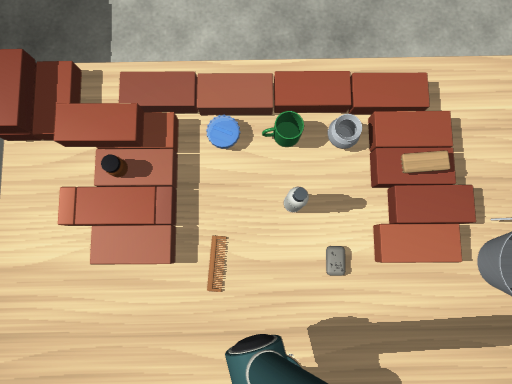

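The right row's second brick from the front (inner end at u≈389, v≈204 in the top view) is set back, while its neighbours end at u≈370–374. The bottle stands at about (295,203) in top and (243,175) in scene. The pumice is at (336,261), clear of the path. Next I'll measure these.

Run:
```python
from h import *
T=np.load("top.npz"); S=np.load("scene.npz")
Pt=cloud("top",T["d"]); Ps=cloud("scene",S["d"])
hsv=cv2.cvtColor(T["p"],cv2.COLOR_RGB2HSV)
# bricks of the right row: top faces
for v0,v1 in((112,150),(150,187),(187,222),(226,262)):
    q=Pt[v0+4:v1-4,360:480].reshape(-1,3); q=q[(q[:,2]>.06)&(q[:,2]<.08)]
    print("brick",v0,np.percentile(q,[1,50,99],0).round(3).tolist())
for v0,v1 in((110,145),(150,185),(190,222),(228,262)):
    q=Pt[v0+4:v1-4,90:190].reshape(-1,3); q=q[(q[:,2]>.06)&(q[:,2]<.08)]
    if len(q): print("left",v0,np.percentile(q,[1,50,99],0).round(3).tolist())
for n,P,(v0,v1,u0,u1) in(("top",Pt,(180,220,275,315)),("scene",Ps,(140,200,228,258))):
    q=P[v0:v1,u0:u1].reshape(-1,3)
    for a,b in((.02,.06),(.06,.1),(.1,.145),(.17,.205),(.205,.23)):
        s=q[(q[:,2]>a)&(q[:,2]<b)]
        if len(s)>5: print(n,a,len(s),s.min(0).round(3),s.max(0).round(3))
        if len(s)>20:
            A=np.c_[2*s[:,:2],np.ones(len(s))]; c=np.linalg.lstsq(A,(s[:,:2]**2).sum(1),rcond=None)[0]; print("  circ",c[:2].round(4),np.sqrt(c[2]+c[0]**2+c[1]**2).round(4))
q=Pt[240:280,320:350].reshape(-1,3);q=q[q[:,2]>.015];print("pumice",q.min(0).round(3),q.max(0).round(3))
# gripper in scene
q=Ps[:30,180:225].reshape(-1,3);q=q[(q[:,2]>.1)];print("gr",len(q),q.min(0) if len(q) else 0,q.max(0) if len(q) else 0)
s=bot.read_state();print(R.from_rotvec(s["tcp_rot"]).as_matrix().round(3))
```

```text
brick 112 [[0.684, -0.538, 0.064], [0.727, -0.428, 0.07], [0.772, -0.318, 0.075]]
brick 150 [[0.575, -0.538, 0.064], [0.601, -0.385, 0.07], [0.659, -0.316, 0.075]]
brick 187 [[0.474, -0.583, 0.064], [0.512, -0.472, 0.07], [0.55, -0.362, 0.075]]
brick 226 [[0.364, -0.534, 0.064], [0.402, -0.423, 0.069], [0.441, -0.313, 0.075]]
left 110 [[0.713, 0.266, 0.064], [0.752, 0.31, 0.07], [0.791, 0.355, 0.078]]
left 150 [[0.596, 0.268, 0.065], [0.632, 0.356, 0.07], [0.674, 0.49, 0.076]]
left 190 [[0.491, 0.27, 0.065], [0.525, 0.384, 0.07], [0.558, 0.499, 0.075]]
left 228 [[0.38, 0.272, 0.065], [0.416, 0.382, 0.07], [0.451, 0.492, 0.075]]
top 0.02 34 [ 0.503 -0.09   0.021] [ 0.544 -0.05   0.059]
  circ [ 0.5308 -0.0774] 0.0278
top 0.06 31 [ 0.503 -0.089  0.062] [ 0.54  -0.05   0.098]
  circ [ 0.5305 -0.0772] 0.0275
top 0.1 41 [ 0.503 -0.088  0.1  ] [ 0.544 -0.05   0.144]
  circ [ 0.5309 -0.0775] 0.0278
top 0.17 102 [ 0.506 -0.099  0.17 ] [ 0.553 -0.055  0.204]
  circ [ 0.5314 -0.0776] 0.0201
top 0.205 146 [ 0.515 -0.094  0.206] [ 0.545 -0.059  0.219]
  circ [ 0.5297 -0.0761] 0.0121
scene 0.02 230 [ 0.343 -0.218  0.02 ] [ 0.559 -0.046  0.06 ]
  circ [ 0.4606 -0.1263] 0.108
scene 0.06 103 [ 0.52  -0.091  0.061] [ 0.559 -0.046  0.099]
  circ [ 0.5308 -0.0751] 0.0267
scene 0.1 134 [ 0.519 -0.089  0.1  ] [ 0.56  -0.046  0.145]
  circ [ 0.5311 -0.0746] 0.0263
scene 0.17 107 [ 0.51  -0.096  0.17 ] [ 0.552 -0.051  0.205]
  circ [ 0.5308 -0.0757] 0.0175
scene 0.205 80 [ 0.513 -0.093  0.205] [ 0.547 -0.057  0.217]
  circ [ 0.5304 -0.074 ] 0.0127
pumice [ 0.317 -0.223  0.015] [0.401 0.04  1.207]
gr 569 [ 0.15498179 -0.71435052  0.24027868] [1.07355571 0.50737507 1.11486368]
[[ 0.96   0.279 -0.   ]
 [ 0.279 -0.96   0.002]
 [ 0.    -0.002 -1.   ]]
```

Emit:
jog_arm:
  motion:
    - [1, -35, -10, -12, 0]
    - [1, -35, -10, -12, 0]
    - [1, -35, -10, -12, 0]
    - [1, -35, -10, -12, 0]
    - [1, -35, -10, -12, 0]
    - [1, -35, -10, -12, 0]
    - [1, 0, 0, 0, 0]

```text
time: 0.68
tool_pos: [-0.0369, -0.6501, 0.2839]
tcp_rot: [3.108, 0.434, -0.007]
wrist_force: [0.1, -0.2, 0.4]
width: 1.001
grip_force: 0.0
```

Emit:
jog_arm:
  motion:
    - [1, -11, 38, 0, 0]
    - [1, -11, 38, 0, 0]
    - [1, -11, 38, 0, 0]
    - [1, -11, 38, 0, 0]
    - [1, -11, 38, 0, 0]
    - [1, -11, 38, 0, 0]
    - [1, -11, 38, 0, 0]
    - [1, -11, 38, 0, 0]
    - [1, -11, 38, 0, 0]
    - [1, -11, 38, 0, 0]

```text
time: 1.52
tool_pos: [-0.0282, -1.002, 0.2599]
tcp_rot: [3.093, 0.441, -0.004]
wrist_force: [-0.5, 1.3, 1.4]
width: 0.999
grip_force: 0.0
```

Emit:
jog_arm:
  motion:
    - [1, -11, 38, 0, 0]
    - [1, -11, 38, 0, 0]
    - [1, -11, 38, 0, 0]
    - [1, 0, 0, 0, 0]

```text
time: 1.85
tool_pos: [-0.0256, -1.0406, 0.2397]
tcp_rot: [3.012, 0.43, -0.025]
wrist_force: [0.2, 0.5, -0.8]
width: 1.001
grip_force: 0.0
```

Emit:
jog_arm:
  motion:
    - [1, -11, 38, 0, 0]
    - [1, -11, 38, 0, 0]
    - [1, -11, 38, 0, 0]
    - [1, -11, 38, 0, 0]
    - [1, -11, 38, 0, 0]
    - [1, -11, 38, 0, 0]
    - [1, 0, 0, 0, 0]

```text
time: 2.43
tool_pos: [-0.022, -1.1095, 0.2289]
tcp_rot: [2.847, 0.406, -0.064]
wrist_force: [-0.5, -0.3, -0.1]
width: 0.997
grip_force: 0.0
```

Run:
```python
from h import *
s=bot.read_state();print(s["q"].round(3),s["tool_pos"].round(3));print(R.from_rotvec(s["tcp_rot"]).as_matrix().round(3))
```

```text
[-1.615  1.086  0.313  0.006  1.474 -0.327] [-0.022 -1.11   0.229]
[[ 0.96   0.28  -0.006]
 [ 0.269 -0.926 -0.265]
 [-0.08   0.253 -0.964]]
```

Emit:
jog_arm:
  motion:
    - [1, -11, 38, 0, 0]
    - [1, -11, 38, 0, 0]
    - [1, -11, 38, 0, 0]
    - [1, -11, 38, 0, 0]
    - [1, -11, 38, 0, 0]
    - [1, -11, 38, 0, 0]
    - [1, -11, 38, 0, 0]
    - [1, -11, 38, 0, 0]
    - [1, -11, 38, 0, 0]
    - [1, -11, 38, 0, 0]

```text
time: 3.27
tool_pos: [-0.0169, -1.1969, 0.2902]
tcp_rot: [2.573, 0.367, -0.117]
wrist_force: [-0.1, 0.7, -1.1]
width: 1.001
grip_force: 0.0
```

Run:
```python
from h import *
s=bot.read_state();print(s["q"].round(3),s["tool_pos"].round(3));print(R.from_rotvec(s["tcp_rot"]).as_matrix().round(3))
```

```text
[-1.609  1.066  0.312  0.01   1.216 -0.322] [-0.017 -1.197  0.29 ]
[[ 0.959  0.282 -0.01 ]
 [ 0.236 -0.821 -0.52 ]
 [-0.155  0.496 -0.854]]
```

Emit:
jog_arm:
  motion:
    - [0, 5, -20, -20, 0]
    - [0, 5, -20, -20, 0]
    - [0, 0, 0, -20, -7]
    - [0, 0, 0, -20, -7]
    - [0, 0, 0, -20, -7]
    - [0, 0, 0, -20, -7]
    - [0, 0, 0, -20, -7]
    - [0, 0, 0, -20, -7]
    - [0, 0, 0, -20, -7]
    - [0, 0, 0, -20, -7]

```text
time: 4.1
tool_pos: [-0.0165, -1.0618, 0.4407]
tcp_rot: [2.153, 1.581, -0.456]
wrist_force: [0.2, -0.3, 0.2]
width: 0.499
grip_force: 0.0
```

Emit:
jog_arm:
  motion:
    - [0, 0, 0, 0, -7]
    - [0, 0, 0, 0, -7]
    - [0, 0, 0, 0, -4]
    - [0, 0, 0, 0, 0]

```text
time: 4.43
tool_pos: [-0.0166, -1.0622, 0.4403]
tcp_rot: [1.911, 1.922, -0.55]
wrist_force: [0.8, -0.5, -0.4]
width: 0.499
grip_force: 0.0
```

```bash
cat >> h.py <<'E'
def st():
    s=bot.read_state(); M=R.from_rotvec(s["tcp_rot"]).as_matrix(); print(round(s["time"],2),s["q"].round(3),s["tool_pos"].round(4),"w",round(s["width"],2),"F",s["wrist_force"].round(1)); print(M.round(3)); return s,M
def to(*targets):
    s,M=st(); p=s["tool_pos"]
    for t in targets:
        d=M.T@(np.array(t)-p)*1000; print(t,"tool mm",d.round(0),"rows",np.ceil(np.linalg.norm(d)/40)); p=np.array(t)
E
python3 - <<'E'
from h import *
to((0.15,-0.6,0.35),(0.50,-0.25,0.35),(0.531,0.06,0.30),(0.531,0.06,0.02))
E
```

```text
4.43 [-1.614  0.655  0.739  0.013  1.201 -1.621] [-0.0166 -1.0622  0.4403] w 0.5 F [ 0.8 -0.5 -0.4]
[[-0.009  1.    -0.011]
 [ 0.854  0.002 -0.52 ]
 [-0.52  -0.013 -0.854]]
(0.15, -0.6, 0.35) tool mm [ 440.  169. -165.] rows 13.0
(0.5, -0.25, 0.35) tool mm [ 296.  351. -186.] rows 13.0
(0.531, 0.06, 0.3) tool mm [ 290.   32. -119.] rows 8.0
(0.531, 0.06, 0.02) tool mm [146.   4. 239.] rows 7.0
```

Emit:
jog_arm:
  motion:
    - [-0.3, 34, 13, -13, 0]
    - [-0.3, 34, 13, -13, 0]
    - [-0.3, 34, 13, -13, 0]
    - [-0.3, 34, 13, -13, 0]
    - [-0.3, 34, 13, -13, 0]
    - [-0.3, 34, 13, -13, 0]
    - [-0.3, 34, 13, -13, 0]
    - [-0.3, 34, 13, -13, 0]
    - [-0.3, 34, 13, -13, 0]
    - [-0.3, 34, 13, -13, 0]

```text
time: 5.27
tool_pos: [0.1128, -0.7023, 0.372]
tcp_rot: [1.916, 1.918, -0.548]
wrist_force: [1.3, 1.2, 0.7]
width: 0.35
grip_force: 0.0
```

Emit:
jog_arm:
  motion:
    - [-0.3, 34, 13, -13, 0]
    - [-0.3, 34, 13, -13, 0]
    - [-0.3, 34, 13, -13, 0]
    - [-0.3, 0, 0, 0, 0]

```text
time: 5.6
tool_pos: [0.1525, -0.5905, 0.349]
tcp_rot: [1.916, 1.924, -0.542]
wrist_force: [-0.3, -0.9, -0.7]
width: 0.35
grip_force: 0.0
```

Run:
```python
from h import *
to((0.36,-0.2,0.35),(0.51,0.08,0.25),(0.527,0.04,0.02))
```

```text
5.6 [-1.257 -0.26   1.971 -0.211  0.925 -1.178] [ 0.1525 -0.5905  0.349 ] w 0.35 F [-0.3 -0.9 -0.7]
[[-0.006  1.    -0.009]
 [ 0.857  0.001 -0.515]
 [-0.515 -0.011 -0.857]]
(0.36, -0.2, 0.35) tool mm [ 333.  208. -204.] rows 12.0
(0.51, 0.08, 0.25) tool mm [291. 151. -60.] rows 9.0
(0.527, 0.04, 0.02) tool mm [ 84.  19. 218.] rows 6.0
```

Emit:
jog_arm:
  motion:
    - [-0.3, 28, 18, -17, 0]
    - [-0.3, 28, 18, -17, 0]
    - [-0.3, 28, 18, -17, 0]
    - [-0.3, 28, 18, -17, 0]
    - [-0.3, 28, 18, -17, 0]
    - [-0.3, 28, 18, -17, 0]
    - [-0.3, 28, 18, -17, 0]
    - [-0.3, 28, 18, -17, 0]
    - [-0.3, 28, 18, -17, 0]
    - [-0.3, 28, 18, -17, 0]

```text
time: 6.43
tool_pos: [0.3317, -0.2674, 0.3507]
tcp_rot: [1.915, 1.917, -0.545]
wrist_force: [0.1, -0.6, 1.1]
width: 0.349
grip_force: 0.0
```

Run:
```python
from h import *
to((0.42,-0.05,0.35),(0.52,0.08,0.25),(0.527,0.04,0.02))
```

```text
6.43 [-0.294 -0.449  2.099 -0.536  1.359 -0.215] [ 0.3317 -0.2674  0.3507] w 0.35 F [ 0.1 -0.6  1.1]
[[-0.003  1.    -0.007]
 [ 0.854 -0.001 -0.52 ]
 [-0.52  -0.008 -0.854]]
(0.42, -0.05, 0.35) tool mm [ 186.   88. -113.] rows 6.0
(0.52, 0.08, 0.25) tool mm [163. 101.  17.] rows 5.0
(0.527, 0.04, 0.02) tool mm [ 85.   9. 217.] rows 6.0
```

Emit:
jog_arm:
  motion:
    - [-0.3, 26, 13, -16, 0]
    - [-0.3, 26, 13, -16, 0]
    - [-0.3, 26, 13, -16, 0]
    - [-0.3, 26, 13, -16, 0]
    - [-0.3, 26, 13, -16, 0]
    - [-0.3, 26, 13, -16, 0]
    - [-0.3, 26, 13, -16, 0]
    - [-0.3, 0, 0, 0, 0]

```text
time: 7.1
tool_pos: [0.4246, -0.0508, 0.3495]
tcp_rot: [1.912, 1.925, -0.541]
wrist_force: [-0.4, 0.3, 0.6]
width: 0.35
grip_force: 0.0
```

Emit:
jog_arm:
  motion:
    - [-0.3, 28, 17, 2, 0]
    - [-0.3, 28, 17, 2, 0]
    - [-0.3, 28, 17, 2, 0]
    - [-0.3, 28, 17, 2, 0]
    - [-0.3, 28, 17, 2, 0]
    - [-0.3, 28, 17, 2, 0]
    - [-0.3, 0, 0, 0, 0]

```text
time: 7.68
tool_pos: [0.5239, 0.0848, 0.2467]
tcp_rot: [1.914, 1.925, -0.55]
wrist_force: [0.7, -0.5, -1.7]
width: 0.352
grip_force: 0.0
```

Run:
```python
from h import *
to((0.528,0.08,0.1),(0.528,0.04,0.015),(.528,-0.03,0.015))
p,d=bot.read_camera("scene"); cv2.imwrite("pics/s2.png",p[...,::-1][100:300,130:390].repeat(2,0).repeat(2,1))
```

```text
7.68 [ 0.44   0.127  1.796 -0.483  1.493  0.54 ] [0.5239 0.0848 0.2467] w 0.35 F [ 0.7 -0.5 -1.7]
[[-0.009  1.    -0.012]
 [ 0.856  0.002 -0.518]
 [-0.518 -0.015 -0.855]]
(0.528, 0.08, 0.1) tool mm [ 72.   6. 128.] rows 4.0
(0.528, 0.04, 0.015) tool mm [10.  1. 93.] rows 3.0
(0.528, -0.03, 0.015) tool mm [-60.  -0.  36.] rows 2.0
```

View pics/s2.png

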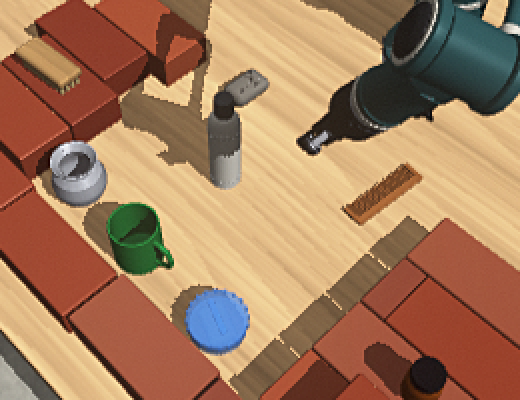

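Emit:
jog_arm:
  motion:
    - [-0.3, 15, 1, 36, 0]
    - [-0.3, 15, 1, 36, 0]
    - [-0.3, 15, 1, 36, 0]
    - [-0.3, 15, 1, 36, 0]
    - [-0.3, 13, 2, 31, 0]
    - [-0.3, 13, 2, 29, 0]
    - [-0.3, 3, 0, 9, 0]
    - [-0.3, 3, 0, 6, 0]
    - [-0.3, 0, 0, 0, 0]
    - [-0.3, 0, 0, 0, 0]

```text
time: 8.57
tool_pos: [0.5292, 0.0476, 0.0181]
tcp_rot: [1.915, 1.92, -0.544]
wrist_force: [-0.8, -0.1, -0.1]
width: 0.351
grip_force: 0.0
```

Run:
```python
from h import *
to((0.529,0.05,0.011),(0.529,-0.035,0.011),(0.51,-0.25,0.011))
```

```text
8.57 [ 0.38   0.357  1.988 -0.567  1.098  0.718] [0.5292 0.0476 0.0181] w 0.35 F [-0.8 -0.1 -0.1]
[[-0.005  1.    -0.008]
 [ 0.855  0.    -0.518]
 [-0.518 -0.009 -0.855]]
(0.529, 0.05, 0.011) tool mm [ 6. -0.  5.] rows 1.0
(0.529, -0.035, 0.011) tool mm [-73.  -0.  44.] rows 3.0
(0.51, -0.25, 0.011) tool mm [-184.  -19.  111.] rows 6.0
```

Emit:
jog_arm:
  motion:
    - [-0.3, 4, 0, 5, 0]
    - [-0.3, -15, 0, 9, 0]
    - [-0.3, -15, 0, 9, 0]
    - [-0.3, -15, 0, 9, 0]
    - [-0.3, -8, 0, 5, 0]
    - [-0.3, -4, 0, 2.4, 0]
    - [-0.3, -2, 0, 1.2, 0]
    - [-0.3, 0, 0, 0, 0]
    - [-0.3, 0, 0, 0, 0]

```text
time: 9.32
tool_pos: [0.5281, -0.0202, 0.0102]
tcp_rot: [1.914, 1.922, -0.546]
wrist_force: [0.4, 0.0, 0.4]
width: 0.346
grip_force: 0.0
```

```bash
cat >> h.py <<'E'
def bottle(n="top",box=None):
    p,d=bot.read_camera(n); P=cloud(n,d).reshape(-1,3); h=cv2.cvtColor(p,cv2.COLOR_RGB2HSV).reshape(-1,3)
    m=(P[:,2]>.2)&(P[:,2]<.225)&(P[:,0]>.45)&(P[:,0]<.6)&(P[:,1]>-.36)&(P[:,1]<-.03)
    b=[]
    m2=m
    q=P[m2]; c=np.median(q,0); q=q[np.linalg.norm(q[:,:2]-c[:2],axis=1)<.025]; print(n,"cap",len(q),((q.min(0)+q.max(0))/2).round(3),q.max(0)[2].round(3)); return p
E
python3 - <<'E'
from h import *
to((0.529,-0.05,0.012),(0.51,-0.30,0.012))
p=bottle("top"); q=bottle("scene")
a=p[150:290,220:400].repeat(3,0).repeat(3,1)
cv2.imwrite("pics/t3.png",a[...,::-1])
E
```

```text
9.32 [ 0.267  0.332  2.044 -0.619  1.029  0.661] [ 0.5281 -0.0202  0.0102] w 0.35 F [0.4 0.  0.4]
[[-0.007  1.    -0.01 ]
 [ 0.855  0.001 -0.518]
 [-0.518 -0.012 -0.855]]
(0.529, -0.05, 0.012) tool mm [-26.   1.  14.] rows 1.0
(0.51, -0.3, 0.012) tool mm [-214.  -19.  130.] rows 7.0
top cap 150 [ 0.529 -0.075  0.21 ] 0.219
scene cap 95 [ 0.531 -0.074  0.209] 0.218
```

View pics/t3.png

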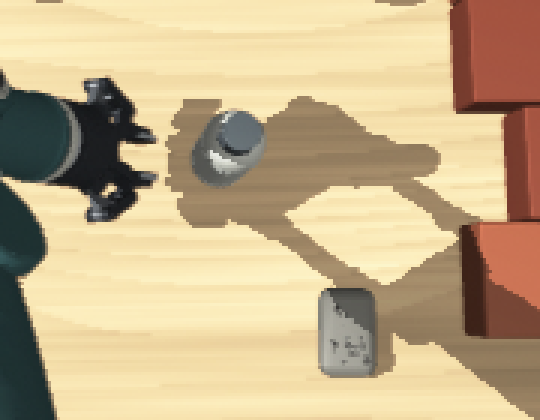

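Emit:
jog_arm:
  motion:
    - [-0.3, -3.4, 0.2, 2, 0]
    - [-0.3, -3.4, 0.2, 2, 0]
    - [-0.3, -3.4, 0.2, 2, 0]
    - [-0.3, -3.4, 0.2, 2, 0]
    - [-0.3, -1.7, 0, 1, 0]
    - [-0.3, -1.7, 0, 1, 0]
    - [-0.3, -1.7, 0, 1, 0]
    - [-0.3, -1.7, 0, 1, 0]
    - [-0.3, -1.7, 0, 1, 0]
    - [-0.3, -1.7, 0, 1, 0]

```text
time: 10.25
tool_pos: [0.5285, -0.0486, 0.0103]
tcp_rot: [1.914, 1.922, -0.548]
wrist_force: [0.6, 0.3, 0.4]
width: 0.348
grip_force: 0.0
```

Emit:
jog_arm:
  motion:
    - [-0.3, -1.7, -0.1, 1, 0]
    - [-0.3, -2.2, -0.2, 1.3, 0]
    - [-0.3, -3, -0.2, 1.8, 0]
    - [-0.3, -3, -0.2, 1.8, 0]
    - [-0.3, -3, -0.2, 1.8, 0]
    - [-0.3, -3, -0.2, 1.8, 0]
    - [-0.3, -3, -0.2, 1.8, 0]
    - [-0.3, -3, -0.2, 1.8, 0]
    - [-0.3, -3, -0.2, 1.8, 0]
    - [-0.3, -3, -0.2, 1.8, 0]

```text
time: 11.08
tool_pos: [0.5264, -0.0812, 0.0104]
tcp_rot: [1.914, 1.922, -0.548]
wrist_force: [-0.3, 2.6, -0.2]
width: 0.348
grip_force: 1.1
```

Run:
```python
from h import *
st(); bottle("top"); bottle("scene")
```

```text
11.08 [ 0.16   0.306  2.081 -0.663  0.978  0.597] [ 0.5264 -0.0812  0.0104] w 0.35 F [-0.3  2.6 -0.2]
[[-0.007  1.    -0.011]
 [ 0.855  0.    -0.518]
 [-0.518 -0.013 -0.855]]
top cap 148 [ 0.528 -0.097  0.21 ] 0.22
scene cap 91 [ 0.528 -0.096  0.209] 0.217
```

Emit:
jog_arm:
  motion:
    - [-0.3, -3.4, -0.3, 2.06, 0]
    - [-0.3, -3.4, -0.3, 2.06, 0]
    - [-0.3, -3.4, -0.3, 2.06, 0]
    - [-0.3, -3.4, -0.3, 2.06, 0]
    - [-0.3, -3.4, -0.3, 2.06, 0]
    - [-0.3, -3.4, -0.3, 2.06, 0]
    - [-0.3, -3.4, -0.3, 2.06, 0]
    - [-0.3, -3.4, -0.3, 2.06, 0]
    - [-0.3, -3.4, -0.3, 2.06, 0]
    - [-0.3, -3.4, -0.3, 2.06, 0]

```text
time: 12.02
tool_pos: [0.5235, -0.1211, 0.0105]
tcp_rot: [1.914, 1.922, -0.548]
wrist_force: [0.3, 1.9, 0.4]
width: 0.348
grip_force: 1.1
```

Emit:
jog_arm:
  motion:
    - [-0.3, -3.4, -0.3, 2.06, 0]
    - [-0.3, -3.4, -0.3, 2.06, 0]
    - [-0.3, -3.4, -0.3, 2.06, 0]
    - [-0.3, -3.4, -0.3, 2.06, 0]
    - [-0.3, -3.4, -0.3, 2.06, 0]
    - [-0.3, -3.4, -0.3, 2.06, 0]
    - [-0.3, -3.4, -0.3, 2.06, 0]
    - [-0.3, -3.4, -0.3, 2.06, 0]
    - [-0.3, -3.4, -0.3, 2.06, 0]
    - [-0.3, -3.4, -0.3, 2.06, 0]

```text
time: 12.85
tool_pos: [0.5205, -0.1608, 0.0106]
tcp_rot: [1.914, 1.922, -0.548]
wrist_force: [0.8, 1.6, 0.2]
width: 0.35
grip_force: 1.0
```

Run:
```python
from h import *
st(); p=bottle("top"); bottle("scene")
cv2.imwrite("pics/t4.png",p[150:290,250:430].repeat(3,0).repeat(3,1)[...,::-1])
```

```text
12.85 [ 0.012  0.28   2.116 -0.719  0.906  0.508] [ 0.5205 -0.1608  0.0106] w 0.35 F [0.8 1.6 0.2]
[[-0.007  1.    -0.011]
 [ 0.855  0.    -0.519]
 [-0.518 -0.013 -0.855]]
top cap 132 [ 0.522 -0.174  0.21 ] 0.219
scene cap 69 [ 0.524 -0.174  0.209] 0.218
```

View pics/t4.png

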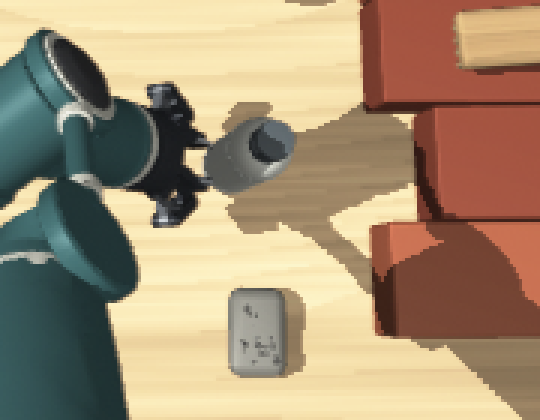

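The bottle stands upright and centred between the two fingertips (crop about (245,155)), and the path to the recess at crop (415,165) is clear. I'll carry on pushing.

Emit:
jog_arm:
  motion:
    - [-0.3, -3.4, -0.3, 2.06, 0]
    - [-0.3, -3.4, -0.3, 2.06, 0]
    - [-0.3, -3.4, -0.3, 2.06, 0]
    - [-0.3, -3.4, -0.3, 2.06, 0]
    - [-0.3, -3.4, -0.3, 2.06, 0]
    - [-0.3, -3.4, -0.3, 2.06, 0]
    - [-0.3, -3.4, -0.3, 2.06, 0]
    - [-0.3, -3.4, -0.3, 2.06, 0]
    - [-0.3, -3.4, -0.3, 2.06, 0]
    - [-0.3, -3.4, -0.3, 2.06, 0]

```text
time: 13.78
tool_pos: [0.5175, -0.2006, 0.0106]
tcp_rot: [1.914, 1.922, -0.548]
wrist_force: [0.3, 1.8, -0.3]
width: 0.348
grip_force: 1.1
```

Emit:
jog_arm:
  motion:
    - [-0.3, -3.4, -0.3, 2.06, 0]
    - [-0.3, -3.4, -0.3, 2.06, 0]
    - [-0.3, -3.4, -0.3, 2.06, 0]
    - [-0.3, -3.4, -0.3, 2.06, 0]
    - [-0.3, -3.4, -0.3, 2.06, 0]
    - [-0.3, -3.4, -0.3, 2.06, 0]
    - [-0.3, -3.4, -0.3, 2.06, 0]
    - [-0.3, -3.4, -0.3, 2.06, 0]
    - [-0.3, -3.4, -0.3, 2.06, 0]
    - [-0.3, -3.4, -0.3, 2.06, 0]

```text
time: 14.62
tool_pos: [0.5146, -0.2403, 0.0107]
tcp_rot: [1.914, 1.922, -0.548]
wrist_force: [-0.3, 1.0, 1.4]
width: 0.348
grip_force: 1.1
```

Emit:
jog_arm:
  motion:
    - [-0.3, -3.4, -0.3, 2.06, 0]
    - [-0.3, -3.4, -0.3, 2.06, 0]
    - [-0.3, -3.4, -0.3, 2.06, 0]
    - [-0.3, -3.4, -0.3, 2.06, 0]
    - [-0.3, -3.4, -0.3, 2.06, 0]
    - [-0.3, -3.4, -0.3, 2.06, 0]
    - [-0.3, -3.4, -0.3, 2.06, 0]
    - [-0.3, -3.4, -0.3, 2.06, 0]
    - [-0.3, -3.4, -0.3, 2.06, 0]
    - [-0.3, -3.4, -0.3, 2.06, 0]

```text
time: 15.45
tool_pos: [0.5116, -0.2801, 0.0107]
tcp_rot: [1.914, 1.922, -0.548]
wrist_force: [0.5, 1.8, 0.1]
width: 0.349
grip_force: 1.1
```

Run:
```python
from h import *
st(); p=bottle("top"); q=bottle("scene")
cv2.imwrite("pics/t5.png",np.hstack([p[150:290,300:430].repeat(3,0).repeat(3,1),q[60:200,110:240].repeat(3,0).repeat(3,1)])[...,::-1])
```

```text
15.45 [-0.217  0.276  2.121 -0.789  0.799  0.359] [ 0.5116 -0.2801  0.0107] w 0.35 F [0.5 1.8 0.1]
[[-0.007  1.    -0.011]
 [ 0.855  0.    -0.519]
 [-0.518 -0.013 -0.855]]
top cap 152 [ 0.513 -0.295  0.21 ] 0.22
scene cap 28 [ 0.534 -0.18   0.213] 0.224
```

View pics/t5.png

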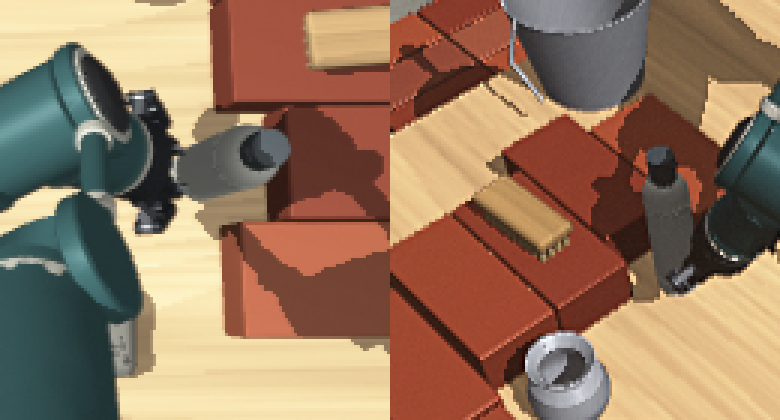

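Emit:
jog_arm:
  motion:
    - [-0.3, -3, -0.2, 1.82, 0]
    - [-0.3, -3, -0.2, 1.82, 0]
    - [-0.3, -3, -0.2, 1.82, 0]
    - [-0.3, -3, -0.2, 1.82, 0]
    - [-0.3, -3, -0.2, 1.82, 0]
    - [-0.3, -3, -0.2, 1.82, 0]
    - [-0.3, -2.5, -0.1, 1.5, 0]
    - [-0.3, -1.7, 0, 1, 0]
    - [-0.3, -1.7, 0, 1, 0]
    - [-0.3, 0, 0, 0, 0]

```text
time: 16.38
tool_pos: [0.5102, -0.308, 0.0109]
tcp_rot: [1.914, 1.921, -0.548]
wrist_force: [0.1, 1.4, -0.5]
width: 0.352
grip_force: 0.8
```

Run:
```python
from h import *
st(); p=bottle("top")
```

```text
16.38 [-0.269  0.283  2.112 -0.801  0.776  0.322] [ 0.5102 -0.308   0.0109] w 0.35 F [ 0.1  1.4 -0.5]
[[-0.007  1.    -0.011]
 [ 0.855  0.    -0.519]
 [-0.519 -0.013 -0.855]]
top cap 161 [ 0.512 -0.323  0.21 ] 0.219
```

Axis is near y≈-0.325, so about 7 mm are left. I'll creep in, watching the force.

Emit:
jog_arm:
  motion:
    - [-0.3, -0.9, 0, 0.54, 0]
    - [-0.3, -0.9, 0, 0.54, 0]
    - [-0.3, -0.9, 0, 0.54, 0]
    - [-0.3, -0.9, 0, 0.54, 0]
    - [-0.3, -0.9, 0, 0.54, 0]
    - [-0.3, 0, 0, 0, 0]

```text
time: 16.93
tool_pos: [0.5103, -0.313, 0.0109]
tcp_rot: [1.914, 1.922, -0.548]
wrist_force: [0.3, 2.0, -0.5]
width: 0.354
grip_force: 1.0
```

Emit:
jog_arm:
  motion:
    - [-0.3, -0.9, 0, 0.54, 0]
    - [-0.3, -0.9, 0, 0.54, 0]
    - [-0.3, 0, 0, 0, 0]

```text
time: 17.18
tool_pos: [0.5103, -0.3151, 0.0109]
tcp_rot: [1.914, 1.922, -0.548]
wrist_force: [-0.2, 0.5, -0.2]
width: 0.349
grip_force: 1.0
```

Emit:
jog_arm:
  motion:
    - [-0.3, -0.9, 0, 0.54, 0]
    - [-0.3, -0.9, 0, 0.54, 0]
    - [-0.3, 0, 0, 0, 0]

```text
time: 17.43
tool_pos: [0.5104, -0.3168, 0.0106]
tcp_rot: [1.915, 1.922, -0.547]
wrist_force: [0.5, 4.0, 0.0]
width: 0.349
grip_force: 1.9
```

Run:
```python
from h import *
st(); p=bottle("top")
```

```text
17.43 [-0.286  0.286  2.107 -0.803  0.768  0.309] [ 0.5104 -0.3168  0.0106] w 0.35 F [0.5 4.  0. ]
[[-0.007  1.    -0.01 ]
 [ 0.855  0.    -0.518]
 [-0.518 -0.012 -0.855]]
top cap 160 [ 0.511 -0.33   0.21 ] 0.22
```

Emit:
jog_arm:
  motion:
    - [-0.3, -0.6, 0, 0.36, 0]
    - [-0.3, -0.3, 0, 0.18, 0]
    - [-0.3, 0, 0, 0, 0]

```text
time: 17.73
tool_pos: [0.5104, -0.3171, 0.0105]
tcp_rot: [1.915, 1.922, -0.546]
wrist_force: [-0.3, 8.4, 1.0]
width: 0.348
grip_force: 3.6
```

The force climbs while the tool stands still, so the bottle is against the rear brick. Backing straight out.

Emit:
jog_arm:
  motion:
    - [-0.3, 0.9, 0, -0.54, 0]
    - [-0.3, 1.7, 0, -1.03, 0]
    - [-0.3, 3.4, 0, -2.06, 0]
    - [-0.3, 6, 0, -3.7, 0]
    - [-0.3, 10, 0, -6.2, 0]
    - [-0.3, 15, 0, -9.2, 0]
    - [-0.3, 20, 0, -12.3, 0]
    - [-0.3, 20, 0, -13, 0]
    - [-0.3, 10, 0, -6.2, 0]
    - [-0.3, 0, 0, 0, 0]

```text
time: 18.57
tool_pos: [0.5108, -0.2132, 0.0122]
tcp_rot: [1.911, 1.925, -0.547]
wrist_force: [-0.4, 1.1, -0.2]
width: 0.351
grip_force: 0.0
```

Run:
```python
from h import *
st(); p=bottle("top"); q,_=bot.read_camera("scene"),0
cv2.imwrite("pics/t6.png",np.hstack([p[90:290,190:450].repeat(2,0).repeat(2,1),q[0][60:260,110:240].repeat(2,0).repeat(2,1)])[...,::-1])
```

```text
18.57 [-0.09   0.261  2.138 -0.754  0.856  0.442] [ 0.5108 -0.2132  0.0122] w 0.35 F [-0.4  1.1 -0.2]
[[-0.01   1.    -0.009]
 [ 0.855  0.004 -0.518]
 [-0.518 -0.012 -0.855]]
top cap 152 [ 0.511 -0.329  0.21 ] 0.221
```

View pics/t6.png

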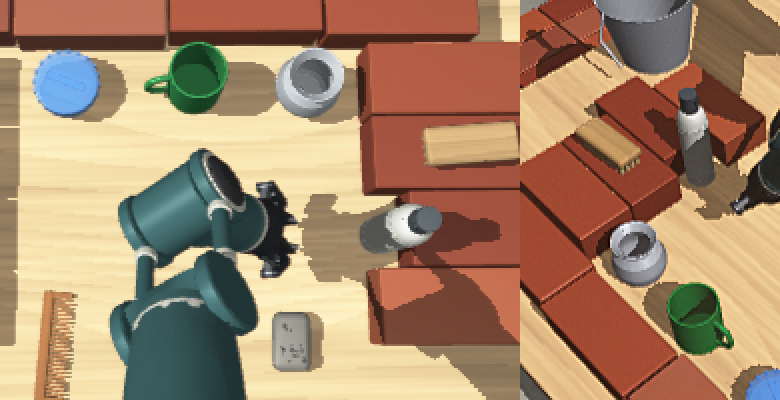

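The bottle stands upright in the recess against the rear brick (crop about (400,230)). The tool is clear of it, and the pumice, lota, mug, soap box, comb and brush are where they were.

```bash
python3 -c "
from workcell import bot
print(bot.finish_job())"
```

```text
the job is handed in; nothing more can be done
None
```

The shampoo bottle stands upright in the right-row recess, pushed up against the set-back rear brick, with the robot clear of it and the job handed in at about 18.7 s.

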